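# Slide the pepper mill home

## Task

The tall pepper mill has been left standing out in front of the brass gallery rail on the left of the bread counter. Slide it over the counter into the empty place in the row at the rail, close up to the rail and about midway in its place, by pushing it with the fingertips low on its body so that it stays upright: do not pinch it, lift it, tip it or push on its upper half. Leave everything else on the counter where it stands.

Things in the scene. Friction and masses are not known exactly. Their poses are not given: they have to be found in the camera images.
- mill: tall pepper mill of turned dark wood, 215 mm tall, about 0.45 kg, round. Foot: cylinder 56 mm in diameter up to 34 mm; above it narrows: 51 mm at 40 up, 43 at 62, waist 37 at 100. Origin: centre of its underside, on the counter (z = 0); z axis up. Friction on the counter 0.5 to 0.7: pushed higher than about 35 mm it may tip instead of sliding
- mill_top: the upper half of the pepper mill, from the waist at 100 mm to the steel finial at 215 mm, 51 mm in diameter at its widest. Not to be pushed on. Fixed to the mill; origin on the mill's axis 100 mm above its underside
- rail: brass gallery rail fixed on the counter: 10 mm bars at 22 and 50 mm up, posts 68 mm tall, 356 mm long, short returns at the ends, open in front. Origin on the counter, middle of the row line. x axis from the open front to the long bars (about the robot's left); y along them, towards the robot. Front face of the bars at x = +35 mm; returns at y = +-172, x = -12 to 40. Places at y = -105, 0, +105 on the row line; two are taken
- place: the empty place in the row, an unmarked bare spot on the counter: one of the three, between the two neighbours or at one end beside a return of the rail. Origin on the counter in its middle, on the row line; axes parallel to the rail's. A mill that touches the long bars has its axis at x = +7 mm here
- oil: the oil bottle, green glass with a pouring spout, 66 mm in diameter, 268 mm tall, 0.75 kg, loose, standing in one of the two taken places. Origin: centre of its underside
- salt: the salt mill, of the same dark wood, 56 mm in diameter but only 139 mm tall, 0.26 kg, loose, standing in the other taken place. Origin: centre of its underside
- ramekin: an empty white bowl, 84 mm in diameter, 45 mm tall, loose, on the right, behind the mill as seen from the rail, nearer to or farther from the robot. Origin: centre of its underside
- jam: a low jam jar, 66 mm in diameter, 61 mm tall, loose, beside it, in the other of these two spots. Origin: centre of its underside
- tongs: bread tongs lying flat, 235 mm long, 16 mm high, on the left, near the robot. Origin under their middle
- plate: a white side plate, 150 mm in diameter, 18 mm high, on the right, near the robot. Origin: centre of its underside
- knife: a butter knife lying flat, 185 mm long, 8 mm high, far right. Origin under its middle
There are look-alikes about, which are no part of the job. Leave any blue look-alike of the mill alone. What is shaped like the salt but purple is not meant.

How it is judged:
By the outcome, as a careful person would: the job done as asked, in the order asked, and still so for the second after the job is handed in, with the robot touching nothing.
It also fails if it takes over 54 s, if anything falls off the work surface, if the arm or the gripper's body presses on something with over 40 N, if the wrist force passes 120 N, or if a joint passes its speed limit or range.

## Robot

A 6-joint arm with a two-finger parallel gripper is mounted at the origin on the work surface. World frame = base frame: x ahead of the robot, y to its left, z up, the work surface at z = 0. Lengths are in m, angles in degrees, forces in N, time in s.
With the tool pointing down it reaches from about 0.4 to 0.825 m from the base axis. Payload 7 kg.
Tool frame: the origin (TCP) lies midway between the tips of the shut fingers; the grasp point (between the pads) lies 19 mm behind it (r.grip_point_offset is the z of the grasp point in the tool frame, in m); z points along the fingers, y is the line along which they close (so a half turn about z gives the same grasp; the last joint's range is limited). The gripper opens to 88 mm and grips with 3 to 60 N. Pads are 19 mm wide; open, the fingers measure 130 mm over their backs; the gripper's body (78 mm by 193 mm) begins 47 mm behind the grasp point.
Start: joints at [81.194, 20.546, 0.682, 0, -70.136, -16.507], TCP at [0.289, 0.61, 0.227] pointing down, gripper open.
Joint ranges: [-176.03, 176.03], [-82.01, 121.73], [-58.28, 71.71], [-173.87, 95.51], [-174.79, -0.11], [-173.66, 173.66]. Speed limits (degrees/s): [136.94, 136.94, 172.46, 180, 180, 180].

## Interface

Orientations are given as [roll, pitch, yaw] about the fixed x, y, z axes, in that order (R = Rz(yaw) Ry(pitch) Rx(roll)).
In Python, from plant import r, viewer, recognise, outline_of, pinpoint gives the robot as it stands.
- The arm moves only by the tool move_arm, never from a script. Its argument "targets" is a list of rows, each a list of 2 entries, a list of its own where there are three numbers: the shift along the tool's x, y, z in cm, then the turn, a rotation vector about the tool's x, y, z in rad. A call has 1 to 5 rows; each row is the pose to reach, as a shift and turn from the pose commanded when the call began, along the tool's axes at that moment; what a row does not reach only later rows make up. A row lasts 1/8 s, in which the tool goes at most 62.5 mm and 10.7 degrees, less where a joint would pass 70% of its speed; a pose out of reach is approached as far as the arm can. A call with a gripper value outside its range is refused whole. "jaw" is the finger opening in cm, from 0 to 8.76, set as the call begins (left out, the last holds). The fingers move at their own pace and stop on an object; "squeeze" is the grip in N (left out, the last holds). Time passes only in rows, so rows that repeat a pose let the fingers close. It gives the time, the measured TCP pose, the force, the opening and the grip force at its end, in the units of the state.
- r.get_state(): the state, without advancing time (a new reading comes with each control period).
- viewer.capture(name): name is "scene" or "top"; returns a dict with "image" (400x640x3 uint8, blue, green, red), "intrinsics" (3x3 intrinsics, pixels), "camera_from_world" (4x4, takes a point from world to camera coordinates). Camera axes: x right, y up, looking along -z (the intrinsics and any distortion apply to the point x, -y, -z); pixel columns grow to the right and rows downward; lengths in m; the calibration is good to about 2 mm. A picture is of the moment at which its call begins. There is no depth.
- r.close_job(): hands the job in; it is judged then, once.
Trained networks look in the newest picture that a camera, given by its name, has taken for a name from the list of things; names that differ only in an ending like _2 or _b are one class to them, and where a whole thing is asked for, a point or a joint stands for the part that bears it (a point fixed in the world has none). Each returns a list of dicts, best first, with "score" (0 to 1); they miss things now and then, are a little off and sometimes report something else, mostly with a low value. They report only what shows in the picture. A call takes as long as a camera call. They do not tell look-alikes from the thing itself.
- recognise(label, camera): "box" ([left, top, right, bottom] in pixels, round what is visible of it).
- outline_of(label, camera): "mask" (400x640 bool, what is visible of it) and "box" ([left, top, right, bottom] in pixels, round what is visible of it).
- pinpoint(label, camera): "location" ([row, column] in pixels: a listed point, or the origin of a listed thing).
The state is a dict: "time_s": time; "joints": joint angles; "qd": joint speeds; "joint_torque": joint torques, N m; "tcp_pos": TCP position; "eef_rot": TCP orientation; "contact_force": force on the tool from outside, world axes, zero at the start; "moment": the same for the moment, N m; "gripper_width": finger opening in m; "gripper_force": force on a finger pad.
Only numpy, scipy, OpenCV 4.12 (cv2) and the standard library are available. Lean on these libraries where they do the work, as an engineer would, in place of code of your own. Each camera call takes 0.05 s, during which the arm holds its last target. There are 200 camera calls.

## Working session

There is one attempt and no reset: what is moved stays moved. The work goes in short steps, Python scripts to look and compute and a tool call to move; the robot and the scene stay as the last step left them, time stands still between calls to the robot, and variables do not carry over. Pictures are saved under pics/ and viewed, at most 10 in all, crops included, and the job is handed in when it is done.

Besides the shell and the picture viewer there is one more tool, called after "Call:" as name(argument=value, ...), one argument or row to a line, values as JSON. move_arm: Moves the arm, as the interface text tells. Its arguments: {"type":"object","properties":{"targets":{"type":"array","items":{"type":"array"}},"jaw":{"type":"number"},"squeeze":{"type":"number"}},"required":["targets"]}

```bash
mkdir -p pics; ls
cat > h.py <<'E'
from plant import r, viewer, recognise, outline_of, pinpoint
import numpy as np, cv2
def ray(cap,row,col):
    K=np.array(cap["intrinsics"]);T=np.array(cap["camera_from_world"])
    d=np.linalg.inv(K)@[col,row,1]; d=np.array([d[0],-d[1],-d[2]])
    R=T[:3,:3]; return -R.T@T[:3,3], R.T@d
def at(cap,row,col,z=0.):
    o,d=ray(cap,row,col); return o+d*(z-o[2])/d[2]
def proj(cap,p):
    K=np.array(cap["intrinsics"]);T=np.array(cap["camera_from_world"])
    c=T[:3,:3]@p+T[:3,3]; q=K@[c[0],-c[1],-c[2]]; return q[:2]/q[2]
E
python3 - <<'E'
from h import *
for n in("scene","top"):
    c=viewer.capture(n); cv2.imwrite(f"pics/{n}0.png",c["image"])
    print(n,"cam",ray(c,200,320)[0].round(3))
    for l in("mill","mill_top","rail","place","oil","salt","ramekin","jam"):
        for p in pinpoint(l,n)[:3]:
            z=.1 if l=="mill_top" else 0
            print(l,round(p["score"],2),np.round(p["location"]),at(c,*p["location"],z).round(3))
print(r.get_state())
E
```

```text
pics
scene cam [1.266 0.202 1.292]
mill 0.97 [230. 305.] [ 0.576 -0.084  0.   ]
mill 0.89 [181. 292.] [ 0.425 -0.183  0.   ]
mill 0.73 [264. 311.] [ 0.67 -0.03  0.  ]
mill_top 0.95 [163. 294.] [ 0.428 -0.172  0.1  ]
mill_top 0.9 [212. 302.] [ 0.578 -0.089  0.1  ]
mill_top 0.73 [242. 312.] [ 0.657 -0.03   0.1  ]
rail 0.74 [250. 375.] [0.569 0.126 0.   ]
oil 0.78 [252. 379.] [0.57  0.138 0.   ]
oil 0.7 [214. 301.] [ 0.527 -0.114  0.   ]
oil 0.38 [125. 248.] [ 0.261 -0.409  0.   ]
salt 0.95 [307. 409.] [0.698 0.259 0.   ]
salt 0.79 [282. 371.] [0.663 0.144 0.   ]
ramekin 0.87 [219. 225.] [ 0.623 -0.319  0.   ]
jam 0.58 [174. 252.] [ 0.444 -0.311  0.   ]
top cam [ 0.347 -0.095  1.415]
mill 0.86 [177. 324.] [ 0.59  -0.091  0.   ]
mill 0.79 [227. 351.] [ 0.426 -0.177  0.   ]
mill 0.76 [151. 301.] [ 0.679 -0.019  0.   ]
mill_top 0.79 [150. 298.] [ 0.66  -0.015  0.1  ]
mill_top 0.52 [225. 354.] [ 0.427 -0.18   0.1  ]
mill_top 0.51 [177. 322.] [ 0.575 -0.086  0.1  ]
rail 0.85 [188. 257.] [0.559 0.128 0.   ]
oil 0.87 [187. 256.] [ 0.562  0.13  -0.   ]
salt 0.95 [156. 256.] [0.666 0.13  0.   ]

[... 162 characters left out ...]
0.134 0.   ]
{'time_s': 0.9, 'joints': array([ 8.11934035e+01,  2.05445210e+01,  6.80446316e-01, -1.51448565e-03,
       -7.01345660e+01, -1.65062675e+01]), 'qd': array([ 0.00768844, -0.08295751, -0.00734563,  0.05022037,  0.06452428,
       -0.07398081]), 'joint_torque': array([ 1.50485414e-05, -5.82347488e+01,  2.93303776e+01,  7.00249314e+00,
        1.25079806e-02, -1.97651764e-05]), 'tcp_pos': array([0.28860737, 0.61015381, 0.22656574]), 'eef_rot': array([-1.79999101e+02,  1.75188500e-03, -2.53133786e+01]), 'contact_force': array([-0.50338629,  0.42205547, -0.33930547]), 'moment': array([ 0.00444295, -0.03416925,  0.00031068]), 'gripper_force': 0.0, 'gripper_width': 0.08748212863879225}
```

Run:
```python
import cv2
a=cv2.imread("pics/scene0.png")[100:370,180:470]
b=cv2.imread("pics/top0.png")[90:290,160:450]
cv2.imwrite("pics/s1.png",cv2.resize(a,None,fx=2.1,fy=2.1,interpolation=3)); cv2.imwrite("pics/t1.png",cv2.resize(b,None,fx=2.7,fy=2.7,interpolation=3))
```

```text
(no output)
```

View pics/s1.png

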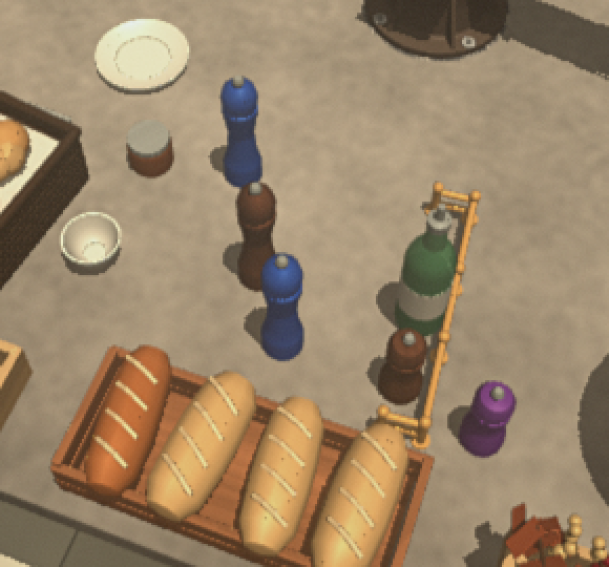

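View pics/t1.png

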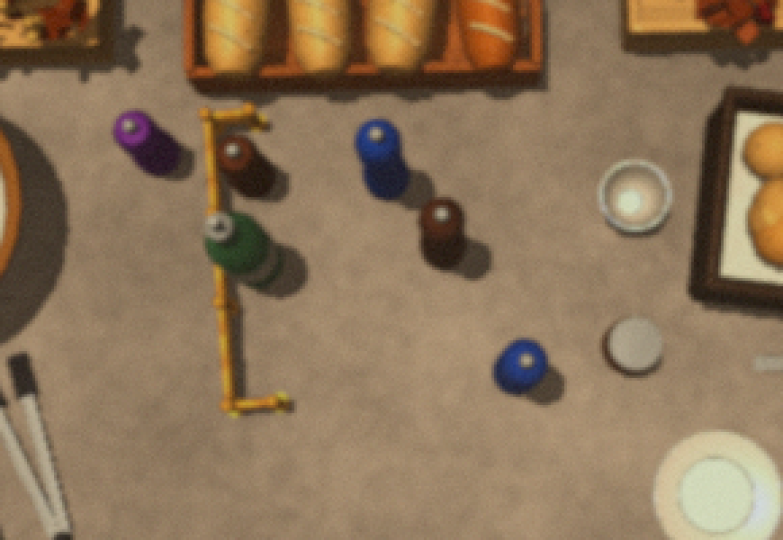

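The dark mill without paint (scene col 305, row 230; top col 324, row 177) is the one meant. The two blue ones (scene 292,181 and 311,264) are look-alikes, and the purple thing (409,307) is not the salt. The enlarged crops confirm this. The empty place is the rail's end near the robot, beside the oil. Next I'll fit the rail.

Run:
```python
from h import *
from scipy.optimize import least_squares
print([n for n in dir(r) if n[0]!='_'])
S=viewer.capture("scene");T=viewer.capture("top")
def mask_brass(c):
    h=cv2.cvtColor(c["image"],cv2.COLOR_BGR2HSV); return cv2.inRange(h,(15,120,110),(30,255,255))
# rail fit: bar points at heights; distance transform of brass mask
roi={}
D=[]
for c,b in((S,(370,180,412,315)),(T,(228,125,275,248))):
    m=np.zeros((400,640),np.uint8); k=mask_brass(c); m[b[1]:b[3],b[0]:b[2]]=k[b[1]:b[3],b[0]:b[2]]
    D.append(cv2.distanceTransform(255-m,cv2.DIST_L2,5)); print((m>0).sum())
P=[[.04,y,.05] for y in np.linspace(-.172,.172,40)]+[[x,s,.05] for s in(-.172,.172) for x in np.linspace(-.012,.04,8)]+[[.04,s,z] for s in(-.172,.172) for z in(.02,.04,.065)]
P=np.array(P)
def pose(q):
    a=q[2]; ex=np.array([np.cos(a),np.sin(a),0]); ey=np.array([-np.sin(a),np.cos(a),0])
    return lambda p: np.array([q[0],q[1],0])+p[0]*ex+p[1]*ey+np.array([0,0,p[2]])
def f(q):
    w=pose(q); o=[]
    for c,d in((S,D[0]),(T,D[1])):
        for p in P:
            u=proj(c,w(p)); o.append(cv2.getRectSubPix(d.astype(np.float32),(1,1),(float(u[0]),float(u[1])))[0,0])
    return np.array(o)
best=min((least_squares(f,[.562+dx,.13+dy,np.radians(92+a)],loss="soft_l1",diff_step=1e-3) for dx in(-.01,.01) for dy in(-.01,.01) for a in(-3,3)),key=lambda s:s.cost)
q=best.x; print("rail",q[:2].round(4),np.degrees(q[2]).round(1),best.cost.round(1))
w=pose(q)
for y in(-.105,0,.105): print(y,w([0,y,0]).round(3))
print("goal mill",w([.007,.105,0]).round(3))
for c,n in((S,"s"),(T,"t")):
    im=cv2.resize(c["image"],None,fx=4,fy=4,interpolation=3)
    for p in P: cv2.circle(im,tuple(int(v) for v in (proj(c,w(p))+.5)*4),2,(255,0,255),-1)
    roi[n]=im[680:1280,1400:1680] if n=="s" else im[480:1000,900:1130]
o=np.zeros((600,520,3),np.uint8); o[:,:280]=roi["s"]; o[:520,280:510]=roi["t"]; cv2.imwrite("pics/rail.png",o)
def tri(a,b):
    (o1,d1),(o2,d2)=ray(S,*a),ray(T,*b); A=np.c_[d1,-d2]; t=np.linalg.lstsq(A,o2-o1,rcond=None)[0]
    return ((o1+d1*t[0]+o2+d2*t[1])/2).round(3)
# silhouettes: dark wood mill etc.: fit axis of model cylinder foot -> use masks
for l in("mill","oil","salt","jam","ramekin"):
    for n,c in(("scene",S),("top",T)):
        for e in outline_of(l,n)[:3]:
            print(l,n,round(e["score"],2),np.round(e["box"]))
```

```text
['Unreachable', 'close_job', 'get_state', 'grip_point_offset']
729
607
rail [0.5618 0.1356] 95.6 36.8
-0.105 [0.666 0.146 0.   ]
0 [0.562 0.136 0.   ]
0.105 [0.457 0.125 0.   ]
goal mill [0.457 0.132 0.   ]
mill scene 0.97 [282. 137. 304. 190.]
mill scene 0.86 [303. 220. 324. 271.]
mill scene 0.67 [291. 183. 308. 238.]
mill top 0.87 [341. 215. 364. 235.]
mill top 0.83 [314. 162. 333. 190.]
mill top 0.64 [291. 134. 312. 164.]
oil scene 0.71 [364. 196. 402. 262.]
oil top 0.98 [236. 167. 264. 198.]
oil top 0.72 [439. 221. 500. 230.]
salt scene 0.63 [397. 281. 424. 320.]
salt scene 0.58 [362. 255. 381. 294.]
salt top 0.94 [242. 140. 265. 163.]
salt top 0.75 [203. 132. 224. 154.]
jam scene 0.86 [241. 155. 264. 183.]
jam top 0.8 [381. 207. 408. 232.]
jam top 0.55 [315. 162. 332. 182.]
ramekin scene 0.61 [207. 203. 237. 227.]
ramekin top 0.63 [383. 146. 407. 179.]
```

View pics/rail.png

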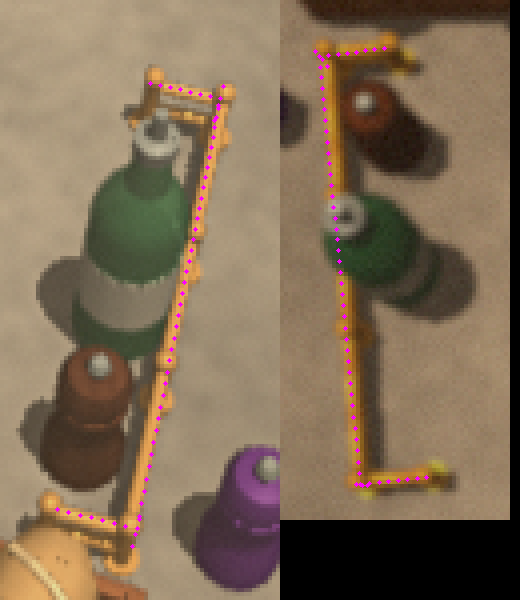

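```bash
cat >> h.py <<'E'
from scipy.spatial.transform import Rotation as Ro
def ori(phi,th):
    """tool leaning back by th from heading phi (deg); tool x = backwards face"""
    p,t=np.radians([phi,th]); u=np.array([np.cos(p),np.sin(p),0]); Z=np.array([0,0,1.])
    z=-np.cos(t)*Z+np.sin(t)*u; x=-(np.cos(t)*u+np.sin(t)*Z); return Ro.from_matrix(np.c_[x,np.cross(z,x),z])
def cur():
    s=r.get_state(); return s["tcp_pos"],Ro.from_euler("xyz",s["eef_rot"],degrees=True)
def plan(wps,start=None):
    p,R=start or cur()
    for w,phi,th in wps:
        Q=ori(phi,th); w=np.array(w,float); d=R.inv().apply(w-p)*100; v=(R.inv()*Q).as_rotvec()
        print(w,phi,th,"shift",d.round(2).tolist(),"turn",v.round(3).tolist()); p,R=w,Q
E
python3 - <<'E'
from h import *
plan([((.40,.36,.34),135,0),((.52,.08,.34),110,0),((.582,-.155,.32),92,0),((.582,-.155,.28),92,45)])
E
```

```text
[0.4  0.36 0.34] 135 0 shift [20.76, 17.85, -11.34] turn [0.0, 0.0, 0.344]
[0.52 0.08 0.34] 110 0 shift [28.28, 11.31, 0.0] turn [0.0, 0.0, 0.436]
[ 0.582 -0.155  0.32 ] 92 0 shift [24.2, 2.21, 2.0] turn [0.0, 0.0, 0.314]
[ 0.582 -0.155  0.28 ] 92 45 shift [0.0, 0.0, 4.0] turn [0.0, -0.785, -0.0]
```

Call:
move_arm(
  targets=[
    [[4, 3.5, -5], [0, 0, 0.08]],
    [[8, 7, -9], [0, 0, 0.16]],
    [[12.5, 10.7, -11.3], [0, 0, 0.25]],
    [[16.5, 14.3, -11.3], [0, 0, 0.34]],
    [[20.8, 17.9, -11.3], [0, 0, 0.34]],
  ],
  jaw=4,
)

```text
time_s: 2.12
tcp_pos: [0.4006, 0.3577, 0.3407]
eef_rot: [-179.9, 0.0, -44.8]
contact_force: [1.1, -0.4, -0.2]
gripper_width: 0.0439
gripper_force: 0.0
```

Call:
move_arm(
  targets=[
    [[5.6, 2.3, 0], [0, 0, 0.09]],
    [[11.2, 4.6, 0], [0, 0, 0.18]],
    [[17, 6.8, 0], [0, 0, 0.27]],
    [[22.6, 9, 0], [0, 0, 0.36]],
    [[28.3, 11.3, 0], [0, 0, 0.44]],
  ],
)

```text
time_s: 2.75
tcp_pos: [0.5218, 0.078, 0.34]
eef_rot: [-179.9, 0.0, -70.1]
contact_force: [1.6, 0.8, -0.1]
gripper_width: 0.0401
gripper_force: 0.0
```

Call:
move_arm(
  targets=[
    [[5, 0.4, 0], [0, 0, 0.08]],
    [[10, 0.9, 0.5], [0, 0, 0.16]],
    [[15, 1.3, 1], [0, 0, 0.24]],
    [[20, 1.8, 1.5], [0, 0, 0.31]],
    [[24.2, 2.2, 2], [0, 0, 0.31]],
  ],
)

```text
time_s: 3.38
tcp_pos: [0.5836, -0.157, 0.3195]
eef_rot: [-180.0, -0.0, -87.9]
contact_force: [0.7, 1.0, -0.2]
gripper_width: 0.0399
gripper_force: 0.0
```

Call:
move_arm(
  targets=[
    [[0, 0, 0], [0, -0.16, 0]],
    [[0, 0, 0], [0, -0.32, 0]],
    [[0, 0, 0], [0, -0.47, 0]],
    [[0, 0, 0], [0, -0.63, 0]],
    [[0, 0, 0], [0, -0.785, 0]],
  ],
)

```text
time_s: 4.0
tcp_pos: [0.5837, -0.1557, 0.3203]
eef_rot: [-179.8, 45.2, -87.7]
contact_force: [-0.0, 0.1, -0.3]
gripper_width: 0.0399
gripper_force: 0.0
```

Run:
```python
from h import *
print(r.get_state()["joints"].round(1)); plan([((.582,-.155,.13),92,45),((.582,-.155,.016),92,45)])
S=viewer.capture("scene"); T=viewer.capture("top")
cv2.imwrite("pics/c.png",np.hstack([cv2.resize(S["image"][80:300,200:420],None,fx=1.8,fy=1.8),cv2.resize(T["image"][100:320,230:450],None,fx=1.8,fy=1.8)]))
```

```text
[ -24.2   25.6   22.1  -41.4 -105.7   21.7]
[ 0.582 -0.155  0.13 ] 92 45 shift [13.46, 0.2, 13.45] turn [0.001, 0.004, 0.004]
[ 0.582 -0.155  0.016] 92 45 shift [8.06, 0.0, 8.06] turn [0.0, 0.0, 0.0]
```

View pics/c.png

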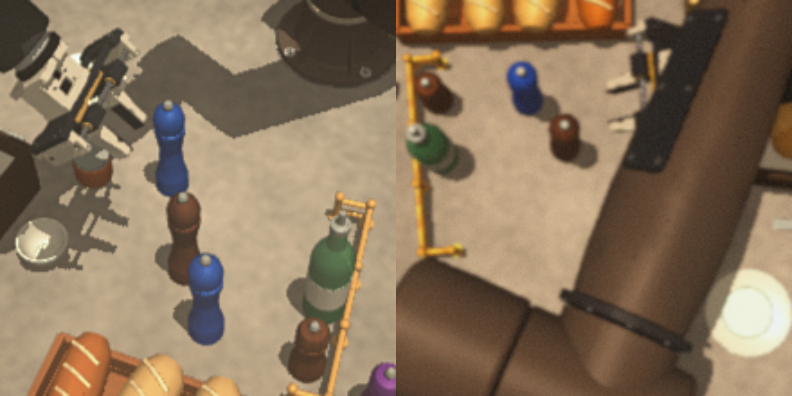

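Call:
move_arm(
  targets=[
    [[3, 0, 3], [0, 0, 0]],
    [[6, 0.1, 6], [0, 0, 0]],
    [[9, 0.1, 9], [0, 0, 0]],
    [[10, 0.2, 10], [0, 0, 0]],
    [[10, 0.2, 10], [0, 0, 0]],
  ],
)

```text
time_s: 4.72
tcp_pos: [0.5814, -0.155, 0.1782]
eef_rot: [179.9, 44.9, -87.8]
contact_force: [-0.0, 0.0, 0.4]
gripper_width: 0.0403
gripper_force: 0.0
```

Run:
```python
from h import *
print(r.get_state()["joints"].round(2),r.get_state()["tcp_pos"],r.get_state()["eef_rot"])
S=viewer.capture("scene"); T=viewer.capture("top")
cv2.imwrite("pics/d.png",np.hstack([cv2.resize(S["image"][0:300,100:420],None,fx=1.3,fy=1.3),cv2.resize(T["image"][100:400,230:510],None,fx=1.3,fy=1.3)]))
```

```text
[-23.72  31.4   12.36 -39.49 -93.58  31.61] [ 0.58139919 -0.15499812  0.17821738] [179.93148391  44.94641908 -87.76766094]
```

View pics/d.png

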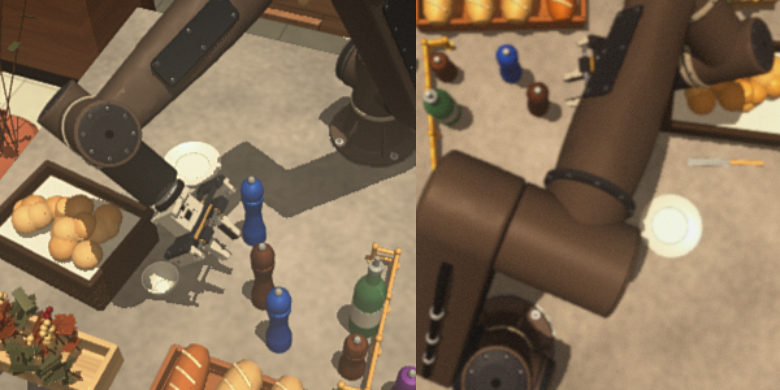

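Call:
move_arm(
  targets=[
    [[3, 0, 3], [0, 0, 0]],
    [[6, 0, 6], [0, 0, 0]],
    [[8.5, 0, 8.5], [0, 0, 0]],
    [[10.5, 0, 10.5], [0, 0, 0]],
    [[11.4, 0, 11.4], [0, 0, 0]],
  ],
)

```text
time_s: 5.45
tcp_pos: [0.5816, -0.1554, 0.0163]
eef_rot: [180.0, 45.0, -87.8]
contact_force: [-0.3, -0.2, 0.3]
gripper_width: 0.04
gripper_force: 0.0
```

Run:
```python
from h import *
print(r.get_state()["contact_force"])
S=viewer.capture("scene"); T=viewer.capture("top")
cv2.imwrite("pics/e.png",np.hstack([cv2.resize(S["image"][130:290,180:340],None,fx=2.5,fy=2.5,interpolation=3),cv2.resize(T["image"][110:270,260:420],None,fx=2.5,fy=2.5,interpolation=3)]))
for n,c in(("scene",S),("top",T)):
    for p in pinpoint("mill",n)[:3]: print(n,at(c,*p["location"]).round(3),p["score"])
    print(n,"tcp px",proj(c,r.get_state()["tcp_pos"]).round(1))
```

```text
[-0.30410373 -0.16207737  0.29071036]
scene [ 0.568 -0.089  0.   ] 0.88
scene [ 0.67  -0.027  0.   ] 0.85
scene [ 0.435 -0.18   0.   ] 0.75
scene tcp px [280.9 221.5]
top [ 0.577 -0.085  0.   ] 0.88
top [ 0.662 -0.024  0.   ] 0.84
top tcp px [343.8 178.4]
```

View pics/e.png

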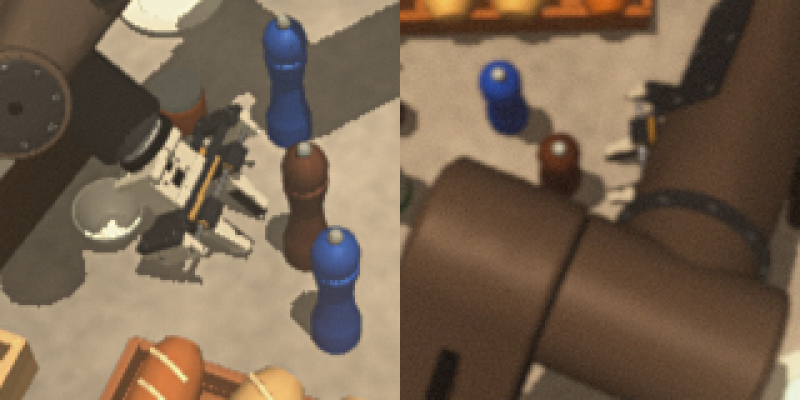

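Call:
move_arm(
  targets=[
    [[-0.8, 0.1, 0.8], [0, 0, 0]],
    [[-1.6, 0.3, 1.6], [0, 0, 0]],
    [[-2.2, 0.5, 2.2], [0, 0, 0]],
    [[-2.7, 0.5, 2.7], [0, 0, 0]],
    [[-3.1, 0.5, 3.1], [0, 0, 0]],
  ],
)

```text
time_s: 6.28
tcp_pos: [0.5754, -0.1119, 0.0172]
eef_rot: [-179.9, 44.9, -87.7]
contact_force: [2.0, -3.8, 1.4]
gripper_width: 0.0398
gripper_force: 1.8
```

Run:
```python
from h import *
S=viewer.capture("scene"); T=viewer.capture("top")
cv2.imwrite("pics/f.png",cv2.resize(S["image"][150:260,230:340],None,fx=5,fy=5,interpolation=3))
for n,c in(("scene",S),("top",T)):
    for p in pinpoint("mill",n)[:3]: print(n,at(c,*p["location"]).round(3),p["score"])
```

```text
scene [ 0.576 -0.083  0.   ] 0.96
scene [ 0.666 -0.027  0.   ] 0.92
scene [ 0.428 -0.184  0.   ] 0.68
top [ 0.57  -0.083  0.   ] 0.8
top [ 0.664 -0.019  0.   ] 0.78
```

View pics/f.png

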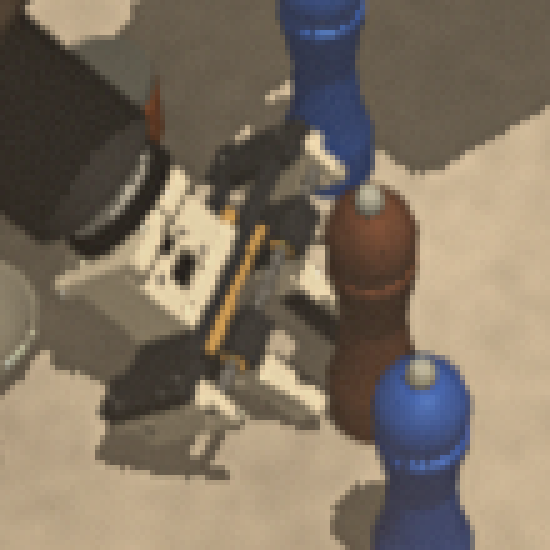

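Call:
move_arm(
  targets=[
    [[-0.4, 0.2, 0.4], [0, 0, 0]],
    [[-1, 0.6, 1], [0, 0, 0]],
    [[-1.8, 1.2, 1.8], [0, 0, 0]],
    [[-2.6, 1.8, 2.6], [0, 0, 0]],
    [[-3.4, 2.4, 3.4], [0, 0, 0]],
  ],
)

```text
time_s: 7.1
tcp_pos: [0.5484, -0.064, 0.0169]
eef_rot: [180.0, 45.0, -87.8]
contact_force: [1.6, -4.0, 2.5]
gripper_width: 0.0404
gripper_force: 2.1
```

```bash
cat > m.py <<'E'
from h import *
for n in("scene","top"):
    c=viewer.capture(n)
    for p in pinpoint("mill",n)[:3]: print(n,at(c,*p["location"]).round(3),round(p["score"],2))
p,R=cur(); print(p.round(4), "expected mill",p[:2]+[-.001,.0263])
plan([((.458,.080,.017),92.2,45),((.458,.106,.017),92.2,45)])
E
python3 m.py
```

```text
scene [ 0.547 -0.04   0.   ] 0.93
scene [ 0.435 -0.188  0.   ] 0.89
scene [ 0.66  -0.026  0.   ] 0.72
top [ 0.656 -0.018  0.   ] 0.91
top [ 0.557 -0.037  0.   ] 0.61
[ 0.548  -0.0637  0.0168] expected mill [ 0.54696656 -0.03739066]
[0.458 0.08  0.017] 92.2 45 shift [-10.4, 8.41, 10.41] turn [0.002, 0.001, 0.0]
[0.458 0.106 0.017] 92.2 45 shift [-1.84, -0.1, 1.84] turn [0.0, 0.0, 0.0]
```

Call:
move_arm(
  targets=[
    [[-1, 0.7, 1], [0, 0, 0]],
    [[-2, 1.5, 2], [0, 0, 0]],
    [[-3, 2.4, 3], [0, 0, 0]],
    [[-4.1, 3.3, 4.1], [0, 0, 0]],
    [[-5.2, 4.2, 5.2], [0, 0, 0]],
  ],
)

```text
time_s: 7.92
tcp_pos: [0.5031, 0.0084, 0.0168]
eef_rot: [180.0, 45.0, -87.8]
contact_force: [1.9, -0.8, -0.7]
gripper_width: 0.0401
gripper_force: 1.3
```

```bash
python3 m.py
```

```text
scene [ 0.665 -0.027  0.   ] 0.87
scene [0.5   0.029 0.   ] 0.55
top [0.502 0.033 0.   ] 0.91
top [ 0.677 -0.021  0.   ] 0.65
top [ 0.418 -0.174  0.   ] 0.38
[0.5035 0.0079 0.0171] expected mill [0.50246284 0.03423566]
[0.458 0.08  0.017] 92.2 45 shift [-5.21, 4.25, 5.23] turn [0.002, 0.0, 0.001]
[0.458 0.106 0.017] 92.2 45 shift [-1.84, -0.1, 1.84] turn [0.0, 0.0, 0.0]
```

Call:
move_arm(
  targets=[
    [[-1, 0.8, 1], [0, 0, 0]],
    [[-2, 1.8, 2], [0, 0, 0]],
    [[-3, 2.8, 3], [0, 0, 0]],
    [[-3.8, 3.7, 3.8], [0, 0, 0]],
    [[-4.6, 4.3, 4.6], [0, 0, 0]],
  ],
)

```text
time_s: 8.75
tcp_pos: [0.4577, 0.0714, 0.0169]
eef_rot: [180.0, 45.0, -87.8]
contact_force: [1.2, -1.1, 0.0]
gripper_width: 0.0398
gripper_force: 1.3
```

```bash
python3 m.py
python3 - <<'E'
from h import *
S=viewer.capture("scene"); T=viewer.capture("top")
cv2.imwrite("pics/g.png",np.hstack([cv2.resize(S["image"][150:310,290:420],None,fx=3,fy=3,interpolation=3),cv2.resize(T["image"][120:280,225:355],None,fx=3,fy=3,interpolation=3)]))
E
```

```text
scene [0.446 0.096 0.   ] 0.81
scene [ 0.666 -0.029  0.   ] 0.64
scene [ 0.422 -0.185 -0.   ] 0.42
top [ 0.423 -0.165  0.   ] 0.58
top [ 0.666 -0.023  0.   ] 0.56
[0.4582 0.0711 0.0171] expected mill [0.45716169 0.09736922]
[0.458 0.08  0.017] 92.2 45 shift [-0.63, -0.02, 0.64] turn [0.001, 0.0, 0.001]
[0.458 0.106 0.017] 92.2 45 shift [-1.84, -0.1, 1.84] turn [0.0, 0.0, 0.0]
```

View pics/g.png

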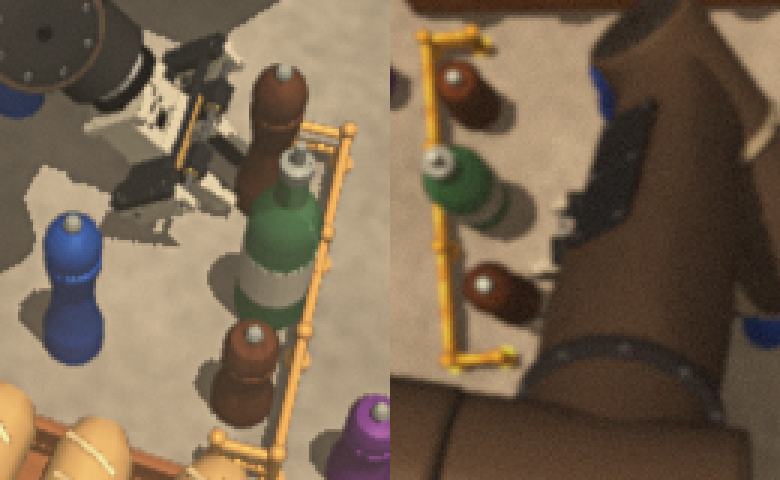

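Run:
```python
from h import *
T=viewer.capture("top"); im=T["image"]
print("mill finial",at(T,215,256.3,.212).round(3),"salt finial",at(T,120+75/3,225+62/3,.136).round(3),"oil spout",at(T,120+160/3,225+48/3,.265).round(3))
```

```text
mill finial [0.452 0.096 0.212] salt finial [0.669 0.14  0.136] oil spout [0.56  0.129 0.265]
```

Call:
move_arm(
  targets=[
    [[-0.4, 0, 0.4], [0, 0, 0]],
    [[-0.9, 0, 0.9], [0, 0, 0]],
    [[-1.3, 0, 1.3], [0, 0, 0]],
    [[-1.7, 0, 1.7], [0, 0, 0]],
    [[-2.0, 0, 2.0], [0, 0, 0]],
  ],
)

```text
time_s: 9.72
tcp_pos: [0.4573, 0.0993, 0.0168]
eef_rot: [180.0, 45.0, -87.8]
contact_force: [0.1, -2.2, -0.6]
gripper_width: 0.0404
gripper_force: 1.3
```

Call:
move_arm(
  targets=[
    [[-0.1, 0, 0.1], [0, 0, 0]],
    [[-0.2, 0, 0.2], [0, 0, 0]],
    [[-0.3, 0, 0.3], [0, 0, 0]],
    [[-0.35, 0, 0.35], [0, 0, 0]],
    [[-0.35, 0, 0.35], [0, 0, 0]],
  ],
)

```text
time_s: 10.35
tcp_pos: [0.4572, 0.1038, 0.0168]
eef_rot: [180.0, 45.0, -87.8]
contact_force: [0.4, -2.9, -1.6]
gripper_width: 0.0403
gripper_force: 1.1
```

```bash
python3 m.py
python3 - <<'E'
from h import *
T=viewer.capture("top")
cv2.imwrite("pics/k.png",cv2.resize(T["image"][125:255,225:315],None,fx=4.5,fy=4.5,interpolation=3))
E
```

```text
scene [ 0.452  0.13  -0.   ] 0.86
scene [ 0.666 -0.025  0.   ] 0.66
scene [ 0.429 -0.174  0.   ] 0.66
top [0.461 0.137 0.   ] 0.84
top [ 0.423 -0.174  0.   ] 0.64
[0.4572 0.1038 0.0168] expected mill [0.456196   0.13011994]
[0.458 0.08  0.017] 92.2 45 shift [1.67, 0.01, -1.7] turn [0.0, -0.0, 0.0]
[0.458 0.106 0.017] 92.2 45 shift [-1.84, -0.1, 1.84] turn [0.0, 0.0, 0.0]
```

View pics/k.png

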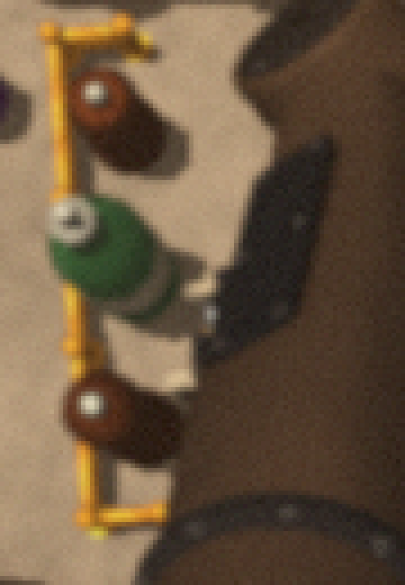

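Call:
move_arm(
  targets=[
    [[-0.07, 0, 0.07], [0, 0, 0]],
    [[-0.14, 0, 0.14], [0, 0, 0]],
    [[-0.21, 0, 0.21], [0, 0, 0]],
    [[-0.21, 0, 0.21], [0, 0, 0]],
  ],
)

```text
time_s: 11.1
tcp_pos: [0.4571, 0.1069, 0.0168]
eef_rot: [-180.0, 45.0, -87.8]
contact_force: [0.5, -2.2, 0.1]
gripper_width: 0.0399
gripper_force: 1.1
```

Call:
move_arm(
  targets=[
    [[-0.07, 0, 0.07], [0, 0, 0]],
    [[-0.14, 0, 0.14], [0, 0, 0]],
    [[-0.14, 0, 0.14], [0, 0, 0]],
  ],
)

```text
time_s: 11.48
tcp_pos: [0.4572, 0.1083, 0.0167]
eef_rot: [-180.0, 44.9, -87.7]
contact_force: [-0.2, -4.5, -0.9]
gripper_width: 0.0399
gripper_force: 2.2
```

Call:
move_arm(
  targets=[
    [[-0.07, 0, 0.07], [0, 0, 0]],
    [[-0.07, 0, 0.07], [0, 0, 0]],
  ],
)

```text
time_s: 11.72
tcp_pos: [0.4573, 0.1087, 0.0167]
eef_rot: [-179.9, 44.9, -87.7]
contact_force: [0.5, -8.5, 0.6]
gripper_width: 0.0398
gripper_force: 3.4
```

```bash
python3 m.py
```

```text
scene [ 0.428 -0.183 -0.   ] 0.94
scene [ 0.668 -0.027  0.   ] 0.9
scene [0.451 0.131 0.   ] 0.7
top [0.459 0.137 0.   ] 0.81
top [ 0.427 -0.165  0.   ] 0.46
[0.4573 0.1087 0.0167] expected mill [0.45626964 0.13496172]
[0.458 0.08  0.017] 92.2 45 shift [2.01, 0.04, -2.05] turn [0.0, -0.002, 0.001]
[0.458 0.106 0.017] 92.2 45 shift [-1.84, -0.1, 1.84] turn [0.0, 0.0, 0.0]
```

Call:
move_arm(
  targets=[
    [[0, 0, -0.5], [0, 0, 0]],
    [[0, 0, -1.5], [0, 0, 0]],
    [[0, 0, -3], [0, 0, 0]],
    [[-1.5, 0, -4.5], [0, 0, 0]],
    [[-4, 0, -7], [0, 0, 0]],
  ],
)

```text
time_s: 12.55
tcp_pos: [0.4573, 0.0881, 0.0952]
eef_rot: [179.8, 45.0, -87.9]
contact_force: [0.7, -0.2, -0.0]
gripper_width: 0.0399
gripper_force: 0.0
```

Call:
move_arm(
  targets=[
    [[-4, 0, -4], [0, 0, 0]],
    [[-8, 0, -8], [0, 0, 0]],
    [[-12, 0, -12], [0, 0, 0]],
    [[-16, 0, -16], [0, 0, 0]],
    [[-16, 0, -16], [0, 0, 0]],
  ],
)

```text
time_s: 13.18
tcp_pos: [0.4588, 0.0878, 0.3266]
eef_rot: [-179.2, 44.8, -87.2]
contact_force: [0.5, -0.4, -0.8]
gripper_width: 0.0399
gripper_force: 0.0
```

```bash
python3 m.py
python3 - <<'E'
from h import *
S=viewer.capture("scene"); T=viewer.capture("top")
for n,c in(("scene",S),("top",T)):
  for l in("oil","salt","jam","ramekin"):
    for p in pinpoint(l,n)[:2]: print(l,n,at(c,*p["location"]).round(3),round(p["score"],2))
cv2.imwrite("pics/z.png",np.hstack([cv2.resize(S["image"][90:310,200:420],None,fx=1.8,fy=1.8,interpolation=3),cv2.resize(T["image"][90:310,225:445],None,fx=1.8,fy=1.8,interpolation=3)]))
E
```

```text
scene [ 0.426 -0.182  0.   ] 0.77
scene [0.451 0.131 0.   ] 0.63
scene [ 0.666 -0.026  0.   ] 0.62
top [ 0.422 -0.173  0.   ] 0.6
top [0.456 0.137 0.   ] 0.52
[0.4571 0.0885 0.3203] expected mill [0.45610789 0.1148275 ]
[0.458 0.08  0.017] 92.2 45 shift [22.05, -0.1, 20.85] turn [0.001, -0.0, -0.001]
[0.458 0.106 0.017] 92.2 45 shift [-1.84, -0.1, 1.84] turn [0.0, 0.0, 0.0]
oil scene [0.569 0.138 0.   ] 0.69
salt scene [0.662 0.149 0.   ] 0.97
salt scene [0.703 0.262 0.   ] 0.9
jam scene [ 0.447 -0.309 -0.   ] 0.87
oil top [0.569 0.136 0.   ] 0.55
salt top [0.692 0.258 0.   ] 0.89
salt top [0.67  0.136 0.   ] 0.56
jam top [ 0.45  -0.302  0.   ] 0.79
ramekin top [ 0.621 -0.322  0.   ] 0.59
```

View pics/z.png

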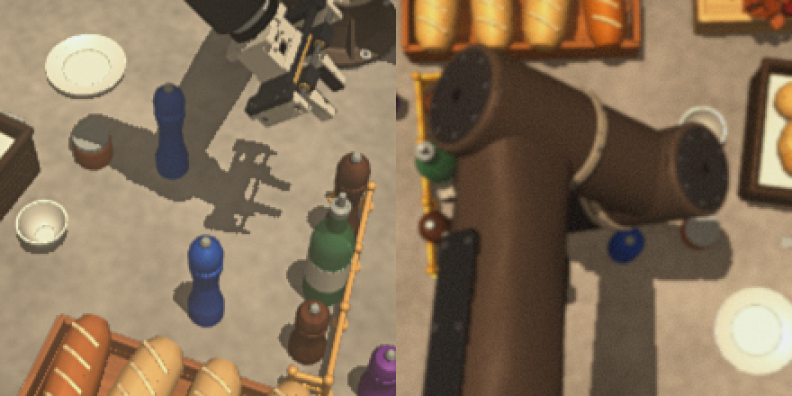

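The mill stands upright at the rail, between the oil and the near return. The other things are where they were, and the arm is clear.

```bash
python3 -c "
from h import *
print(r.close_job())"
```

```text
the job is handed in; nothing more can be done
None
```

The pepper mill now stands upright in the empty end place nearest the robot, touching the rail and about midway (within about 5 mm) between the oil and the rail's return. Nothing else moved in the last pictures; I didn't re-measure the plate, tongs and knife, which the arm never went near. The job is handed in.

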